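# Line up the chocolate owls by height on the display board

## Robot

A 6-joint arm with a two-finger parallel gripper is mounted at the origin on the work surface. World frame = base frame: x ahead of the robot, y to its left, z up, the work surface at z = 0. Lengths are in m, angles in rad, forces in N, time in s.
With the tool pointing down it reaches from about 0.375 to 0.75 m from the base axis. Payload 9 kg.
Tool frame: the origin (TCP) lies on the mounting face of the last link; the fingertips stand 173 mm ahead of it and the grasp point (between the pads) lies 155 mm ahead of it; z points along the fingers, y is the line along which they close (so a half turn about z gives the same grasp; the last joint's range is limited). The gripper opens to 85 mm and grips with 20 to 120 N. Pads are 22 mm wide; open, the fingers measure 114 mm over their backs; the gripper's body (76 mm by 85 mm) begins 54 mm behind the grasp point. The pads swing forward as they close: fully open they stand 13 mm farther back than shut.
Start: joints at [0.971, 0.104, 0.097, 1.564, 0, 1.353], TCP at [0.224, 0.557, 0.405] pointing down, gripper open.
Joint ranges: [-2.99, 2.99], [-0.84, 1.86], [-1.1, 1.16], [-1.84, 2.11], [-1.51, 1.56], [-3.14, 3.14]. Speed limits (rad/s): [2.22, 2.22, 2.57, 3.14, 3.14, 3.14].

## Interface

Orientations are given as [roll, pitch, yaw] about the fixed x, y, z axes, in that order (R = Rz(yaw) Ry(pitch) Rx(roll)).
In Python, from station import arm gives the robot as it stands.
- The arm moves only by the shell command python3 -m inch 'ROWS' [FORCE]. ROWS is JSON, a list that holds one entry, the list of rows, each a list of 7 numbers: the turn, a rotation vector about the tool's x, y, z in units of pi rad (1.0 is pi rad), then the shift along the tool's x, y, z in units of 150 mm (1.0 is 150 mm), then the closure in counts, from 0 (fully open) to 255 (shut). In form: [[[wx, wy, wz, x, y, z, hand], ...]]. A call has 1 to 20 rows; each row is the pose to reach, as a shift and turn from the pose commanded when the call began, along the tool's axes at that moment, turning the shorter way round; what a row does not reach only later rows make up. A row lasts 1/10 s, in which the tool goes at most 50 mm and 8.59 degrees, less where a joint would pass 70% of its speed; a pose out of reach is approached as far as the arm can. A call with a number of a shift or a turn outside -1 to 1 is refused whole. A call with a gripper value outside its range is refused whole. The fingers move at their own pace and stop on an object; FORCE is the grip in N (left out, the last holds). Time passes only in rows, so rows that repeat a pose let the fingers close. It gives the time, the measured TCP pose, the force, the opening and the grip force at its end, in the units of the state.
- arm.get_state(): the state, without advancing time (a new reading comes with each control period).
- arm.snapshot(name): name is "side" or "top" or "wrist"; returns the picture (400x640x3 uint8, red, green, blue); there is no depth.
- arm.camera_model(name): a dict with "fx", "fy", "cx", "cy" (pixels), "distortion" ([k1, k2, p1, p2, k3] as OpenCV has them; the pictures are not rectified), "eye" and "rotation" of the camera in the world. Camera axes: x right, y down, z forward; pixel columns grow to the right and rows downward; lengths in m; the calibration is good to about 2 mm. A picture is of the moment at which its call begins: read the wrist's pose just before it. camera_model takes no time and is no camera call; for the wrist camera it gives the pose at the moment of the call.
- arm.hand_in(): hands the job in; it is judged then, once.
Trained networks look in the newest picture that a camera, given by its name, has taken for a name from the list of things; names that differ only in an ending like _2 or _b are one class to them, and where a whole thing is asked for, a point or a joint stands for the part that bears it (a point fixed in the world has none). Each returns a list of dicts, best first, with "confidence" (0 to 1); they miss things now and then, are a little off and sometimes report something else, mostly with a low value. They report only what shows in the picture. A call takes as long as a camera call. They do not tell look-alikes from the thing itself.
- arm.masks_of(camera, label): "mask" (400x640 bool, what is visible of it) and "bbox" ([left, top, right, bottom] in pixels, round what is visible of it).
- arm.pinpoint(camera, label): "xy" ([column, row] in pixels: a listed point, or the origin of a listed thing).
The state is a dict: "time_s": time; "joints": joint angles; "qd": joint speeds; "effort": joint torques, N m; "eef_pos": TCP position; "ee_rot": TCP orientation; "wrist_force": force on the tool from outside, world axes, zero at the start; "torque": the same for the moment, N m; "opening": finger opening in m; "grip_force": force on a finger pad.
Only numpy, scipy, OpenCV 4.12 (cv2) and the standard library are available. Lean on these libraries where they do the work, as an engineer would, in place of code of your own. Each camera call takes 0.05 s, during which the arm holds its last target. There are 200 camera calls.

## Task

Dress the shop-window board: stand the four chocolate owls upright on its four gold discs, one owl in the middle of each disc, in order of height, with the tallest next to the little fir tree and the shortest next to the red gift box. Set each owl down gently on its disc, without dropping it, and do not knock any of them over; let go of them all at the end.

Things in the scene. Friction and masses are not known exactly. Their poses are not given: they have to be found in the camera images.
- owl1_mid (a point): the tallest of four dark-chocolate owls: an upright round figure 56 mm across and 98 mm high to its ear tips, with a flat foot, a straight round body up to 65 mm above the foot and a domed head (two pale eyes and a beak on one side); solid, about 260 g. This point is on its axis, half-way up (49 mm above its foot); z along its axis, upwards. It can be gripped by the body across any diameter.
- owl2_mid (a point): the second tallest of four dark-chocolate owls: an upright round figure 48 mm across and 80 mm high to its ear tips, with a flat foot, a straight round body up to 53 mm above the foot and a domed head (two pale eyes and a beak on one side); solid, about 160 g. This point is on its axis, half-way up (40 mm above its foot); z along its axis, upwards. It can be gripped by the body across any diameter.
- owl3_mid (a point): the third tallest of four dark-chocolate owls: an upright round figure 40 mm across and 62 mm high to its ear tips, with a flat foot, a straight round body up to 41 mm above the foot and a domed head (two pale eyes and a beak on one side); solid, about 90 g. This point is on its axis, half-way up (31 mm above its foot); z along its axis, upwards. It can be gripped by the body across any diameter.
- owl4_mid (a point): the shortest of four dark-chocolate owls: an upright round figure 32 mm across and 46 mm high to its ear tips, with a flat foot, a straight round body up to 30 mm above the foot and a domed head (two pale eyes and a beak on one side); solid, about 45 g. This point is on its axis, half-way up (23 mm above its foot); z along its axis, upwards. It can be gripped by the body across any diameter.
- disc1: first of the four flat gold discs fixed in a straight row, 90 mm apart, on a white display board (100 x 520 x 10 mm, lying on the table); disc 70 mm across and 3 mm thick. Origin: centre of its underside, on the board, so its top is 3 mm above the origin. Its y axis runs along the row, z up. Numbered from the +y end of the row; which end has the fir tree changes.
- disc2: second of the four flat gold discs fixed in a straight row, 90 mm apart, on a white display board (100 x 520 x 10 mm, lying on the table); disc 70 mm across and 3 mm thick. Origin: centre of its underside, on the board, so its top is 3 mm above the origin. Its y axis runs along the row, z up. Numbered from the +y end of the row; which end has the fir tree changes.
- disc3: third of the four flat gold discs fixed in a straight row, 90 mm apart, on a white display board (100 x 520 x 10 mm, lying on the table); disc 70 mm across and 3 mm thick. Origin: centre of its underside, on the board, so its top is 3 mm above the origin. Its y axis runs along the row, z up. Numbered from the +y end of the row; which end has the fir tree changes.
- disc4: fourth of the four flat gold discs fixed in a straight row, 90 mm apart, on a white display board (100 x 520 x 10 mm, lying on the table); disc 70 mm across and 3 mm thick. Origin: centre of its underside, on the board, so its top is 3 mm above the origin. Its y axis runs along the row, z up. Numbered from the +y end of the row; which end has the fir tree changes.
- fir: small chocolate fir tree fixed to one end of the board, beyond the last disc by 85 mm: pointed, three tiers with pale rims, 52 mm across and 78 mm high. Origin: centre of its foot, on the board.
- giftbox: small red gift box with a pale ribbon, fixed to the other end of the board, 85 mm beyond the last disc there: 46 mm square, 46 mm high with its bow. Origin: centre of its underside, on the board.
There are look-alikes about, which are no part of the job. What is shaped like the part that bears owl1_mid but turquoise is not meant.

How it is judged:
At the end, for the whole second after the job is handed in: Every owl stands upright (within 0.12 rad) and still on its own disc, its axis within 14 mm of the disc's centre, in falling order of height from the fir tree to the gift box (angle between each of owl1_mid, owl2_mid, owl3_mid, owl4_mid's own z axis and vertical below 0.12 rad and linear speed of each of owl1, owl2, owl3, owl4 below 0.02 m/s and ((y of fir in the frame of disc1 above 0 m and horizontal distance between owl1_mid and disc1 below 0.014 m and z of owl1_mid in the frame of disc1 between 0.046 and 0.057 m and horizontal distance between owl2_mid and disc2 below 0.014 m and z of owl2_mid in the frame of disc2 between 0.037 and 0.048 m and horizontal distance between owl3_mid and disc3 below 0.014 m and z of owl3_mid in the frame of disc3 between 0.028 and 0.039 m and horizontal distance between owl4_mid and disc4 below 0.014 m and z of owl4_mid in the frame of disc4 between 0.02 and 0.031 m) or (not (y of fir in the frame of disc1 above 0 m) and horizontal distance between owl1_mid and disc4 below 0.014 m and z of owl1_mid in the frame of disc4 between 0.046 and 0.057 m and horizontal distance between owl2_mid and disc3 below 0.014 m and z of owl2_mid in the frame of disc3 between 0.037 and 0.048 m and horizontal distance between owl3_mid and disc2 below 0.014 m and z of owl3_mid in the frame of disc2 between 0.028 and 0.039 m and horizontal distance between owl4_mid and disc1 below 0.014 m and z of owl4_mid in the frame of disc1 between 0.02 and 0.031 m))); the robot touches nothing.
It fails at once if an owl is knocked over (leans more than 0.7 rad) (angle between any of owl1_mid, owl2_mid, owl3_mid, owl4_mid's own z axis and vertical above 0.7 rad).
It fails at once if an owl is dropped (moves faster than 0.6 m/s while out of the fingers, as after a fall of 20 mm or more) ((contact force between owl1 and the fingers below 0.01 N and linear speed of owl1 above 0.6 m/s) or (contact force between owl2 and the fingers below 0.01 N and linear speed of owl2 above 0.6 m/s) or (contact force between owl3 and the fingers below 0.01 N and linear speed of owl3 above 0.6 m/s) or (contact force between owl4 and the fingers below 0.01 N and linear speed of owl4 above 0.6 m/s)).
It also fails if it takes over 120 s, if anything falls off the work surface, if the arm or the gripper's body presses on something with over 40 N, if the wrist force passes 120 N, or if a joint passes its speed limit or range.

## Working session

There is one attempt and no reset: what is moved stays moved. The work goes in short steps, Python scripts to look and compute and a shell command to move; the robot and the scene stay as the last step left them, time stands still between calls to the robot, and variables do not carry over. Pictures are saved under pics/ and viewed, at most 14 in all, crops included, and the job is handed in when it is done.

```bash
mkdir -p pics; ls; cat > h.py <<'E'
import numpy as np, cv2
from station import arm
def ray(cam,xy,m=None):
    m=m or arm.camera_model(cam)
    K=np.array([[m['fx'],0,m['cx']],[0,m['fy'],m['cy']],[0,0,1]])
    p=cv2.undistortPoints(np.array([[xy]],float),K,np.array(m['distortion'],float))[0,0]
    return np.array(m['eye']),np.array(m['rotation'])@np.array([p[0],p[1],1])
def onz(cam,xy,z,m=None):
    e,d=ray(cam,xy,m); return e+d*(z-e[2])/d[2]
def save(n,im): cv2.imwrite('pics/'+n+'.png',im[:,:,::-1])
E
python3 - <<'E'
from h import *
print(arm.get_state())
for c in ['top','side']:
    save(c+'0',arm.snapshot(c)); print(c,arm.camera_model(c))
    for l,z in [('owl1_mid',.049),('owl2_mid',.04),('owl3_mid',.031),('owl4_mid',.023),('disc1',.01),('disc2',.01),('disc3',.01),('disc4',.01),('fir',.01),('giftbox',.01)]:
        for d in arm.pinpoint(c,l): print(c,l,round(d['confidence'],2),np.round(d['xy']),onz(c,d['xy'],z)[:2].round(3))
E
```

```text
pics
{'time_s': 0.0, 'joints': array([9.71311755e-01, 1.04676884e-01, 9.64796864e-02, 1.56385627e+00,
       1.44626643e-05, 1.35310914e+00]), 'qd': array([-9.87570275e-04,  3.96447382e-05, -2.29424553e-03, -1.93427093e-04,
       -1.39336430e-03,  9.75115623e-04]), 'effort': array([-4.57297920e-04, -5.56931877e+01,  5.03646111e+01,  1.71806471e-02,
       -3.77356882e-04,  2.60325248e-05]), 'eef_pos': array([0.22348075, 0.55672465, 0.40394102]), 'ee_rot': array([-3.14036830e+00, -2.85628695e-04,  2.75979509e+00]), 'wrist_force': array([-0.88558856, -0.72589942, -0.41757821]), 'torque': array([ 0.01701458,  0.03279168, -0.00698931]), 'grip_force': 0.0, 'opening': 0.08554946579739338}
top {'fx': 456.19476666544546, 'fy': 456.19476666544546, 'cx': 327.9244332888234, 'cy': 202.27110194740231, 'distortion': array([-0.0650488,  0.       ,  0.       ,  0.       ,  0.       ]), 'eye': array([0.4467838 , 0.01996333, 1.05485113]), 'rotation': array([-3.07919354, -0.03415222, -1.56049492])}Traceback (most recent call last):
  File "<stdin>", line 6, in <module>
  File "h.py", line 9, in onz
    e,d=ray(cam,xy,m); return e+d*(z-e[2])/d[2]
                                           ~^^^
IndexError: invalid index to scalar variable.
```

```bash
sed -i "s/np.array(m\['rotation'\])@/Rot.from_euler('xyz',m['rotation']).as_matrix()@/; 1a from scipy.spatial.transform import Rotation as Rot" h.py
python3 - <<'E'
from h import *
for c in ['top','side']:
    save(c+'0',arm.snapshot(c)); print(c,arm.camera_model(c)['eye'])
    for l,z in [('owl1_mid',.049),('owl2_mid',.04),('owl3_mid',.031),('owl4_mid',.023),('disc1',.01),('disc2',.01),('disc3',.01),('disc4',.01),('fir',.01),('giftbox',.01)]:
        for d in arm.pinpoint(c,l): print(c,l,round(d['confidence'],2),np.round(d['xy']),onz(c,d['xy'],z)[:2].round(3))
E
```

```text
top [0.4467838  0.01996333 1.05485113]
top owl1_mid 0.97 [243. 281.] [0.336 0.17 ]
top owl1_mid 0.96 [277. 232.] [0.444 0.097]
top owl1_mid 0.94 [298. 188.] [0.54  0.052]
top owl1_mid 0.85 [315. 273.] [0.355 0.013]
top owl2_mid 0.72 [194. 237.] [0.43  0.281]
top owl2_mid 0.44 [352. 144.] [ 0.643 -0.066]
top owl3_mid 0.86 [441. 238.] [ 0.434 -0.272]
top owl4_mid 0.64 [358. 230.] [ 0.448 -0.085]
top disc1 0.97 [312. 144.] [0.648 0.022]
top disc1 0.79 [273. 136.] [0.665 0.115]
top disc1 0.79 [352. 142.] [ 0.653 -0.068]
top disc1 0.61 [390. 152.] [ 0.632 -0.158]
top disc2 0.97 [312. 144.] [0.648 0.022]
top disc2 0.79 [273. 136.] [0.665 0.115]
top disc2 0.79 [352. 142.] [ 0.653 -0.068]
top disc2 0.61 [390. 152.] [ 0.632 -0.158]
top disc3 0.97 [312. 144.] [0.648 0.022]
top disc3 0.79 [273. 136.] [0.665 0.115]
top disc3 0.79 [352. 142.] [ 0.653 -0.068]
top disc3 0.61 [390. 152.] [ 0.632 -0.158]
top disc4 0.97 [312. 144.] [0.648 0.022]
top disc4 0.79 [273. 136.] [0.665 0.115]
top disc4 0.79 [352. 142.] [ 0.653 -0.068]
top disc4 0.61 [390. 152.] [ 0.632 -0.158]
top fir 0.68 [236. 134.] [0.667
[... 567 characters left out ...]
.] [ 0.639 -0.167]
side disc1 0.82 [227. 218.] [0.666 0.118]
side disc2 0.96 [293. 176.] [ 0.637 -0.067]
side disc2 0.93 [268. 194.] [0.644 0.012]
side disc2 0.9 [318. 154.] [ 0.639 -0.167]
side disc2 0.82 [227. 218.] [0.666 0.118]
side disc3 0.96 [293. 176.] [ 0.637 -0.067]
side disc3 0.93 [268. 194.] [0.644 0.012]
side disc3 0.9 [318. 154.] [ 0.639 -0.167]
side disc3 0.82 [227. 218.] [0.666 0.118]
side disc4 0.96 [293. 176.] [ 0.637 -0.067]
side disc4 0.93 [268. 194.] [0.644 0.012]
side disc4 0.9 [318. 154.] [ 0.639 -0.167]
side disc4 0.82 [227. 218.] [0.666 0.118]
side fir 0.93 [197. 242.] [0.666 0.201]
side fir 0.5 [319. 154.] [ 0.638 -0.168]
side giftbox 0.75 [341. 140.] [ 0.625 -0.244]
```

View pics/top0.png

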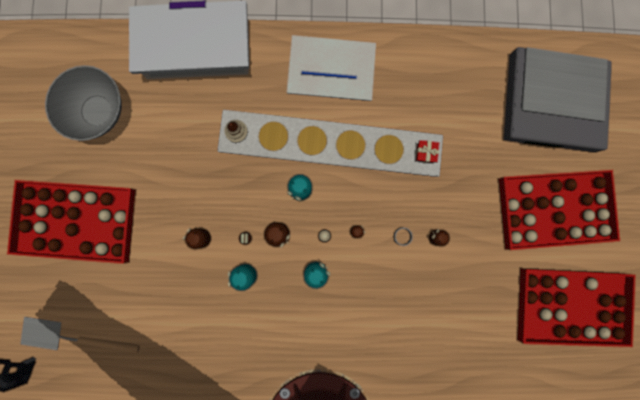

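View pics/side0.png

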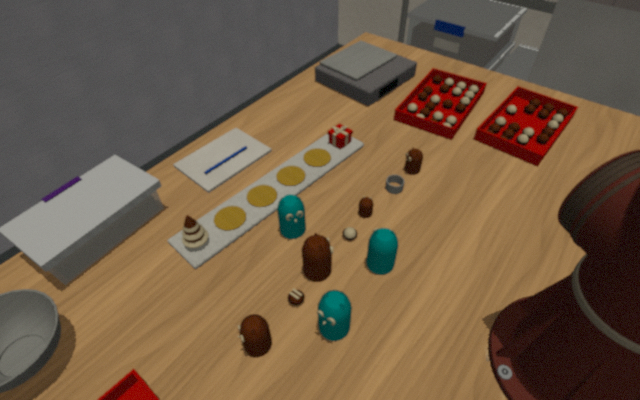

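Top view: the brown owls are at (277,234) owl1, (197,238) owl2, (439,238) owl3 and (357,231) owl4. The three turquoise owls at (299,187), (242,277) and (315,275) are look-alikes. The fir is at (236,131), so the row runs from the left (+y) end, with the gift box at (427,152). Next I'll fit the discs, triangulate the owls and confirm with a crop.

```bash
cat >> h.py <<'E'
def tri(p,q):
    (a,u),(b,v)=ray('top',p),ray('side',q)
    A=np.c_[u,-v]; s=np.linalg.lstsq(A,b-a,rcond=None)[0]
    P,Q=a+s[0]*u,b+s[1]*v; return (P+Q)/2,np.linalg.norm(P-Q)
def to(x,y,z,yaw=np.pi/2):
    s=arm.get_state(); R=Rot.from_euler('xyz',s['ee_rot']); w=R.inv()*Rot.from_euler('xyz',[np.pi,0,yaw])
    print('turn',(w.as_rotvec()/np.pi).round(3),'shift',(R.inv().apply(np.array([x,y,z])-s['eef_pos'])/.15).round(3))
E
python3 - <<'E'
from h import *
t=cv2.imread('pics/top0.png'); s=cv2.imread('pics/side0.png')
def discs(im,cam):
    h=cv2.cvtColor(im,cv2.COLOR_BGR2HSV); m=cv2.inRange(h,(15,120,60),(32,255,255))
    n,l,st,c=cv2.connectedComponentsWithStats(m)
    return [(c[i],st[i,4],onz(cam,c[i],.013)[:2]) for i in range(1,n) if st[i,4]>250]
for im,c in((t,'top'),(s,'side')):
    for a in discs(im,c): print(c,a[0].round(),a[1],a[2].round(4))
for n,p,q in [('o1',(277,232),(315,256)),('o2',(194,237),(253,333)),('o3',(441,238),(415,157)),('o4',(358,230),(368,208))]:
    P,e=tri(p,q); print(n,P.round(4),round(e,4))
print(arm.camera_model('wrist'))
cv2.imwrite('pics/c.png',np.vstack([cv2.resize(t[210:260,180:460],None,fx=2.8,fy=2.8),cv2.resize(s[130:370,200:480],(784,400))[:400]]))
to(.44,.1,.405)
E
```

```text
top [308. 225.] 120844 [0.459  0.0301]
top [273. 136.] 624 [0.6645 0.1134]
top [312. 140.] 622 [0.6555 0.0242]
top [350. 144.] 617 [ 0.647  -0.0653]
top [389. 149.] 609 [ 0.6382 -0.1546]
side [333. 259.] 111212 [0.4189 0.0692]
side [317. 157.] 362 [ 0.6324 -0.1514]
side [290. 175.] 423 [ 0.641  -0.0623]
side [261. 196.] 491 [0.6499 0.0271]
side [230. 218.] 573 [0.6588 0.1164]
o1 [0.4422 0.0977 0.0358] 0.0025
o2 [0.4282 0.2802 0.038 ] 0.0049
o3 [ 0.4315 -0.2721  0.0333] 0.0039
o4 [ 0.4456 -0.0877  0.0058] 0.0095
{'fx': 350.2399974093104, 'fy': 350.2399974093104, 'cx': 323.242332798201, 'cy': 201.42317938751603, 'distortion': array([-0.00733702,  0.        ,  0.        ,  0.        ,  0.        ]), 'eye': array([0.14439262, 0.58848101, 0.37371517]), 'rotation': array([ 2.80699995e+00, -2.71263734e-04,  1.18841215e+00])}
turn [ 0.    -0.     0.378] shift [-2.474e+00 -2.288e+00 -2.000e-03]
```

View pics/c.png

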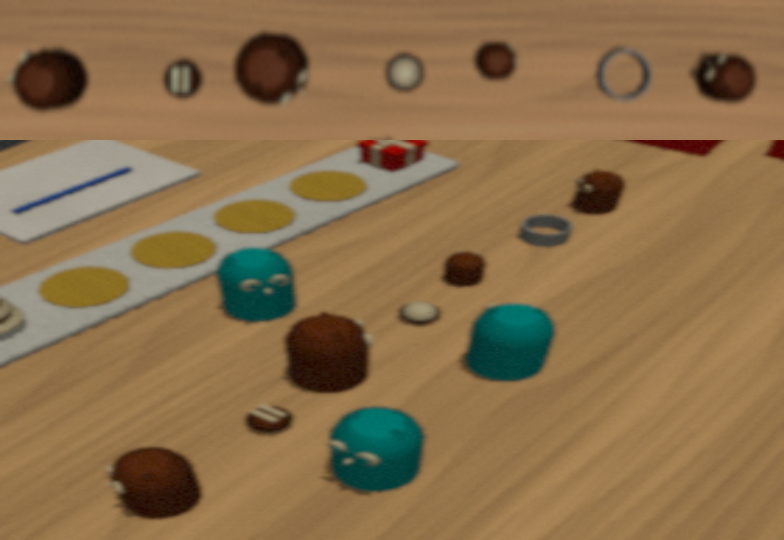

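The crop confirms the brown owls: in its upper strip, the tallest is at (272,68), the second at (50,78), the smallest at (495,60) and the third at (725,77). The turquoise ones are decoys.

```bash
R='' ; python3 -m inch '[[[0,0,0.378,-1,-0.925,0,0],[0,0,0.378,-1,-0.925,0,0],[0,0,0.378,-1,-0.925,0,0],[0,0,0.378,-1,-0.925,0,0],[0,0,0.378,-1,-0.925,0,0],[0,0,0.378,-1,-0.925,0,0],[0,0,0.378,-1,-0.925,0,0],[0,0,0.378,-1,-0.925,0,0]]]' 40; python3 -c "
from h import *
to(.43,.1,.38)"
```

```text
time_s: 2.0
eef_pos: [0.3112, 0.3719, 0.4049]
ee_rot: [3.141, -0.0, 1.566]
wrist_force: [0.6, 0.3, 0.2]
opening: 0.0852
grip_force: 0.0
turn [ 0.    -0.    -0.002] shift [-1.809  0.801  0.165]
```

```bash
python3 -m inch '[[[0,0,0,-1,0.44,0.1,0],[0,0,0,-1,0.44,0.1,0],[0,0,0,-1,0.44,0.1,0],[0,0,0,-1,0.44,0.1,0],[0,0,0,-1,0.44,0.1,0]]]';  python3 -m inch '[[[0,0,0,-0.81,0.36,0.07,0],[0,0,0,-0.81,0.36,0.07,0],[0,0,0,-0.81,0.36,0.07,0],[0,0,0,-0.81,0.36,0.07,0]]]'; python3 - <<'E'
from h import *
m=arm.camera_model('wrist'); save('w1',arm.snapshot('wrist'))
for l,z in [('owl1_mid',.049),('disc1',.013),('owl2_mid',.04),('owl4_mid',.023)]:
    for d in arm.pinpoint('wrist',l): print(l,round(d['confidence'],2),np.round(d['xy']),onz('wrist',d['xy'],z,m)[:2].round(4))
to(.44,.1,.204)
E
```

```text
time_s: 2.5
eef_pos: [0.378, 0.2205, 0.3896]
ee_rot: [3.141, 0.0, 1.568]
wrist_force: [0.6, 0.4, 0.7]
opening: 0.0851
grip_force: 0.0
time_s: 2.9
eef_pos: [0.4325, 0.0989, 0.3788]
ee_rot: [-3.142, 0.0, 1.569]
wrist_force: [-0.5, 0.1, 0.2]
opening: 0.0853
grip_force: 0.0
owl1_mid 0.96 [231. 263.] [0.3426 0.017 ]
owl1_mid 0.59 [214.  94.] [0.3431 0.173 ]
disc1 0.78 [561. 156.] [0.6629 0.1135]
disc1 0.62 [508. 308.] [ 0.6421 -0.0617]
disc1 0.57 [531. 239.] [0.6511 0.0253]
owl4_mid 0.72 [332. 330.] [ 0.4418 -0.0825]
owl4_mid 0.26 [589.  62.] [0.6626 0.1978]
turn [ 0.    -0.     0.001] shift [-0.014  0.059  1.17 ]
```

View pics/w1.png

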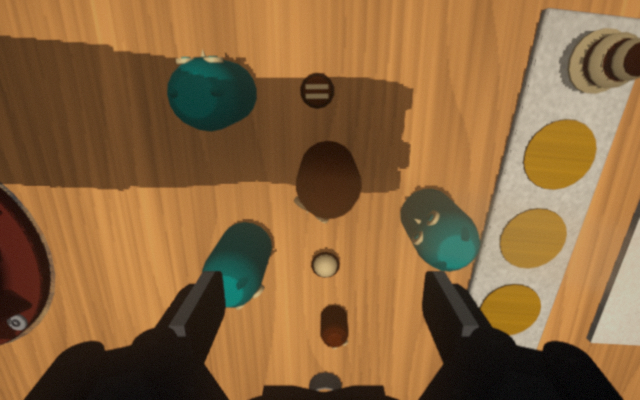

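The wrist view shows owl1 under the arm's shadow, at about (329,180). A turquoise owl stands on either side, at (240,262) and (440,228), and the pads straddle them in image x. The discs agree with my fit.

```bash
python3 - <<'E'
from h import *
m=arm.camera_model('wrist')
K=np.array([[m['fx'],0,m['cx']],[0,m['fy'],m['cy']],[0,0,1]]);R=Rot.from_euler('xyz',m['rotation']).as_matrix()
def proj(P): 
    c=R.T@(np.array(P)-m['eye']).T; return cv2.projectPoints(c.T.reshape(-1,1,3).copy(),np.zeros(3),np.zeros(3),K,np.array(m['distortion']))[0][:,0]
for x,y in [(.442,.098),(.44,.1),(.445,.1)]:
    a=np.linspace(0,6.28,60); o=lambda r,z:np.c_[x+r*np.cos(a),y+r*np.sin(a),0*a+z]
    p=proj(np.vstack([o(.028,0),o(.028,.065),o(.012,.09)])); print(x,y,p.min(0).round(),p.max(0).round())
to(.442,.098,.211)
E
```

```text
0.442 0.098 [304. 145.] [370. 222.]
0.44 0.1 [301. 143.] [367. 219.]
0.445 0.1 [307. 143.] [373. 219.]
turn [ 0.    -0.     0.001] shift [-0.028  0.072  1.123]
```

```bash
python3 -m inch '[[[0,0,0,0,0.035,0.3,0],[0,0,0,0,0.035,0.6,0],[0,0,0,0,0.035,0.8,0],[0,0,0,0,0.035,0.95,0],[0,0,0,0,0.035,0.95,0]]]'; python3 -m inch '[[[0,0,0,0,0,0.1,0],[0,0,0,0,0,0.17,0],[0,0,0,0,0,0.17,255],[0,0,0,0,0,0.17,255],[0,0,0,0,0,0.17,255],[0,0,0,0,0,0.17,255],[0,0,0,0,0,0.17,255],[0,0,0,0,0,0.17,255],[0,0,0,0,0,0.17,255]]]' 40
```

```text
time_s: 3.65
eef_pos: [0.435, 0.1021, 0.2338]
ee_rot: [-3.137, -0.001, 1.574]
wrist_force: [-0.2, -1.0, -0.6]
opening: 0.0856
grip_force: 0.0
time_s: 4.55
eef_pos: [0.4371, 0.1009, 0.2124]
ee_rot: [3.14, -0.0, 1.572]
wrist_force: [-2.2, 0.8, 7.1]
opening: 0.0549
grip_force: 43.5
```

```bash
python3 -m inch '[[[0,0,0,0,0,-0.2,255],[0,0,0,0,0,-0.5,255],[0,0,0,0,0,-0.8,255],[0,0,0,0,0,-0.8,255],[0,0,0,0.05,0.3,-0.8,255],[0,0,0,0.05,0.6,-0.8,255],[0,0,0,0.1,0.9,-0.8,255],[0,0,0,0.1,0.9,-0.8,255]]]'; python3 -m inch '[[[0,0,0,0,0.25,0,255],[0,0,0,0,0.5,0,255],[0,0,0,0,0.6,0,255],[0,0,0,0,0.6,0,255],[0,0,0,0,0.6,0,255]]]';python3 - <<'E'
from h import *
m=arm.camera_model('wrist'); save('w2',arm.snapshot('wrist'))
for l,z in [('disc1',.01),('fir',.01)]:
    for d in arm.pinpoint('wrist',l): print(l,round(d['confidence'],2),np.round(d['xy']),onz('wrist',d['xy'],z,m)[:2].round(4))
to(.662,.116,.225)
E
```

```text
time_s: 5.35
eef_pos: [0.5753, 0.1159, 0.3259]
ee_rot: [-3.136, -0.0, 1.572]
wrist_force: [-1.9, -0.3, -3.6]
opening: 0.0546
grip_force: 44.7
time_s: 5.85
eef_pos: [0.6611, 0.1162, 0.3303]
ee_rot: [-3.14, -0.0, 1.572]
wrist_force: [-1.0, 0.6, -3.0]
opening: 0.0545
grip_force: 44.9
disc1 0.57 [328. 183.] [0.6643 0.1173]
fir 0.6 [342.  84.] [0.6743 0.1977]
turn [-0.    -0.     0.001] shift [-0.002  0.008  0.709]
```

View pics/w2.png

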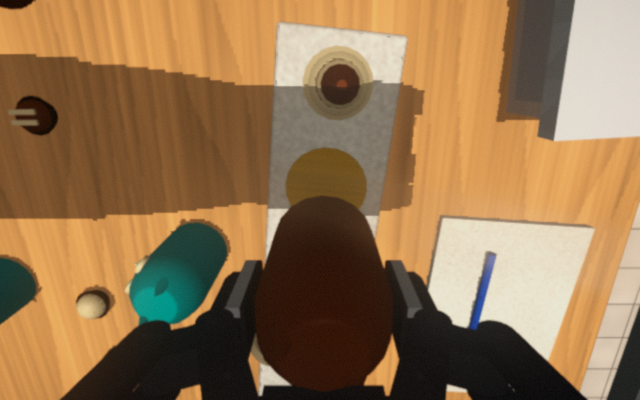

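The owl is held and the disc lies below it at (327,185). Now lowering it.

```bash
python3 -m inch '[[[0,0,0,0,0.01,0.2,255],[0,0,0,0,0.01,0.4,255],[0,0,0,0,0.01,0.55,255],[0,0,0,0,0.01,0.63,255],[0,0,0,0,0.01,0.67,255],[0,0,0,0,0.01,0.685,255],[0,0,0,0,0.01,0.69,255],[0,0,0,0,0.01,0.695,255],[0,0,0,0,0.01,0.695,255],[0,0,0,0,0.01,0.695,255]]]'; python3 -m inch '[[[0,0,0,0,0,0.01,255],[0,0,0,0,0,0.01,255],[0,0,0,0,0,0.01,255]]]'
```

```text
time_s: 7.0
eef_pos: [0.6634, 0.1162, 0.2276]
ee_rot: [3.141, -0.0, 1.572]
wrist_force: [-0.2, 1.1, -2.7]
opening: 0.0545
grip_force: 44.9
time_s: 7.3
eef_pos: [0.6633, 0.1162, 0.2256]
ee_rot: [3.141, -0.0, 1.572]
wrist_force: [0.1, -0.4, -2.9]
opening: 0.0546
grip_force: 45.0
```

```bash
python3 -m inch '[[[0,0,0,0,0,0.005,255],[0,0,0,0,0,0.01,255],[0,0,0,0,0,0.01,255]]]'; python3 -m inch '[[[0,0,0,0,0,0,200],[0,0,0,0,0,0,150],[0,0,0,0,0,0,100],[0,0,0,0,0,0,50],[0,0,0,0,0,0,0],[0,0,0,0,0,0,0],[0,0,0,0,0,0,0],[0,0,0,0,0,0,0]]]';  python3 -m inch '[[[0,0,0,0,0,-0.1,0],[0,0,0,0,0,-0.3,0],[0,0,0,0,0,-0.6,0],[0,0,0,0,0,-0.9,0],[0,0,0,0,0,-1,0],[0,0,0,0,0,-1,0]]]'; python3 - <<'E'
from h import *
for c in ('top','side'):
    arm.snapshot(c)
    for d in arm.pinpoint(c,'owl1_mid'): print(c,round(d['confidence'],2),np.round(d['xy']),onz(c,d['xy'],.062)[:2].round(4))
to(.43,.28,.375)
E
```

```text
time_s: 7.6
eef_pos: [0.6633, 0.1162, 0.2256]
ee_rot: [3.141, 0.0, 1.572]
wrist_force: [-5.6, -0.4, 9.9]
opening: 0.0546
grip_force: 46.1
time_s: 8.4
eef_pos: [0.6632, 0.1162, 0.2239]
ee_rot: [-3.142, -0.0, 1.572]
wrist_force: [-0.4, 0.2, -0.3]
opening: 0.0854
grip_force: 0.0
time_s: 9.0
eef_pos: [0.6638, 0.1162, 0.3787]
ee_rot: [3.135, 0.0, 1.572]
wrist_force: [0.1, 0.0, -1.3]
opening: 0.0856
grip_force: 0.0
top 0.72 [302. 185.] [0.546  0.0444]
top 0.7 [315. 275.] [0.352  0.0128]
top 0.58 [273. 132.] [0.6628 0.1096]
side 0.88 [334. 313.] [0.3347 0.1806]
side 0.86 [291. 214.] [0.5285 0.0608]
side 0.63 [384. 248.] [0.3389 0.0213]
side 0.56 [224. 204.] [0.6569 0.1222]
turn [-0.001 -0.     0.   ] shift [ 1.094 -1.551 -0.015]
```

Owl1 stands on disc 1. Next is owl2.

```bash
python3 -m inch '[[[0,0,0,0.2,-0.3,0,0],[0,0,0,0.5,-0.7,0,0],[0,0,0,0.7,-1,0,0],[0,0,0,0.7,-1,0,0],[0,0,0,0.7,-1,0,0]]]';  python3 -m inch '[[[0,0,0,0.4,-0.55,0,0],[0,0,0,0.4,-0.55,0,0],[0,0,0,0.4,-0.55,0,0],[0,0,0,0.4,-0.55,0,0],[0,0,0,0.4,-0.55,0,0]]]'; cat >> h.py <<'E'
def look(n,lab,z):
    m=arm.camera_model('wrist'); save(n,arm.snapshot('wrist'))
    for d in arm.pinpoint('wrist',lab): print(lab,round(d['confidence'],2),np.round(d['xy']),onz('wrist',d['xy'],z,m)[:2].round(4))
    for d in arm.masks_of('wrist',lab): print('box',round(d['confidence'],2),np.round(d['bbox']))
    return m
def box(m,x,y,D,hb,h):
    K=np.array([[m['fx'],0,m['cx']],[0,m['fy'],m['cy']],[0,0,1]]);R=Rot.from_euler('xyz',m['rotation']).as_matrix()
    a=np.linspace(0,6.28,60); o=lambda r,z:np.c_[x+r*np.cos(a),y+r*np.sin(a),0*a+z]
    c=(np.vstack([o(D/2,0),o(D/2,hb),o(D*.2,h*.92)])-m['eye'])@R
    p=cv2.projectPoints(c.reshape(-1,1,3).copy(),np.zeros(3),np.zeros(3),K,np.array(m['distortion']))[0][:,0]
    print('expected',x,y,p.min(0).round(),p.max(0).round())
E
python3 - <<'E'
from h import *
m=look('w3','owl2_mid',.04); box(m,.428,.28,.048,.053,.08)
to(.428,.28,.2)
E
```

```text
time_s: 9.7
eef_pos: [0.5098, 0.2232, 0.3728]
ee_rot: [-3.139, -0.0, 1.576]
wrist_force: [0.7, -0.3, -0.1]
opening: 0.0855
grip_force: 0.0
time_s: 10.2
eef_pos: [0.4311, 0.2803, 0.3733]
ee_rot: [-3.141, 0.0, 1.572]
wrist_force: [0.4, -0.4, -0.6]
opening: 0.0853
grip_force: 0.0
owl2_mid 0.63 [320. 183.] [0.4273 0.2777]
expected 0.428 0.28 [292. 146.] [348. 211.]
turn [-0.  0. -0.] shift [-0.    -0.022  1.157]
```

View pics/w3.png

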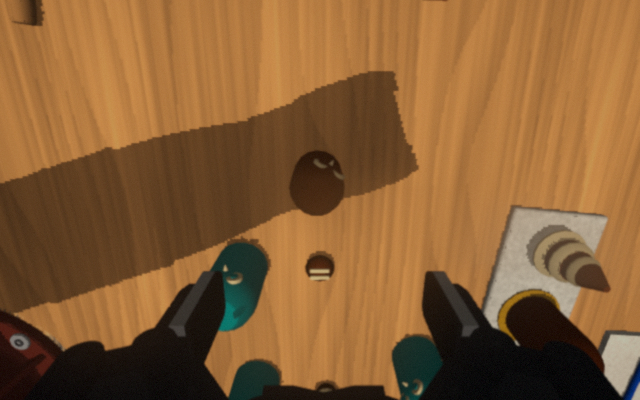

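Owl2 is at (317,183), standing free at about (0.427, 0.277).

```bash
python3 -m inch '[[[0,0,0,-0.02,-0.027,0.3,0],[0,0,0,-0.02,-0.027,0.6,0],[0,0,0,-0.02,-0.027,0.8,0],[0,0,0,-0.02,-0.027,0.95,0],[0,0,0,-0.02,-0.027,0.95,0]]]'; python3 -m inch '[[[0,0,0,0,0,0.1,0],[0,0,0,0,0,0.2,0],[0,0,0,0,0,0.2,255],[0,0,0,0,0,0.2,255],[0,0,0,0,0,0.2,255],[0,0,0,0,0,0.2,255],[0,0,0,0,0,0.2,255],[0,0,0,0,0,0.2,255],[0,0,0,0,0,0.2,255],[0,0,0,0,0,0.2,255]]]' 35; python3 -m inch '[[[0,0,0,0,0,-0.2,255],[0,0,0,0,0,-0.5,255],[0,0,0,0,0,-0.8,255],[0,0,0,0,0,-1,255],[0,0,0,0,0,-1,255],[0,0,0,0,0,-1,255]]]'; python3 -c "
from h import *
to(.653,.0265,.35)"
```

```text
time_s: 10.85
eef_pos: [0.4255, 0.2768, 0.228]
ee_rot: [-3.136, 0.002, 1.571]
wrist_force: [-0.7, 0.4, -1.1]
opening: 0.0855
grip_force: 0.0
time_s: 11.85
eef_pos: [0.4268, 0.278, 0.2024]
ee_rot: [3.14, -0.001, 1.572]
wrist_force: [-1.2, 1.2, 6.3]
opening: 0.0467
grip_force: 36.9
time_s: 12.45
eef_pos: [0.4265, 0.2779, 0.3515]
ee_rot: [3.141, -0.0, 1.572]
wrist_force: [0.6, 0.2, -3.1]
opening: 0.0464
grip_force: 37.2
turn [ 0. -0.  0.] shift [-1.678  1.507  0.011]
```

```bash
python3 -m inch '[[[0,0,0,-0.25,0.2,0,255],[0,0,0,-0.5,0.45,0,255],[0,0,0,-0.7,0.65,0,255],[0,0,0,-0.9,0.8,0,255],[0,0,0,-1,0.9,0,255],[0,0,0,-1,0.9,0,255]]]';  python3 -m inch '[[[0,0,0,-0.25,0.2,0,255],[0,0,0,-0.5,0.45,0,255],[0,0,0,-0.675,0.607,0,255],[0,0,0,-0.675,0.607,0,255],[0,0,0,-0.675,0.607,0,255],[0,0,0,-0.675,0.607,0,255]]]';python3 - <<'E'
from h import *
look('w4','disc2',.01)
to(.653,.027,.2154)
E
```

```text
time_s: 13.05
eef_pos: [0.5626, 0.1258, 0.3487]
ee_rot: [-3.138, 0.0, 1.569]
wrist_force: [-0.8, 1.2, -1.6]
opening: 0.0467
grip_force: 37.3
time_s: 13.65
eef_pos: [0.6521, 0.0281, 0.3505]
ee_rot: [-3.14, -0.001, 1.573]
wrist_force: [-0.0, 1.3, -1.9]
opening: 0.0466
grip_force: 37.5
disc2 0.85 [323. 182.] [0.6507 0.0248]
box 0.9 [287. 147. 368. 217.]
box 0.55 [299.  37. 324. 117.]
turn [-0.    -0.     0.001] shift [-0.008  0.005  0.908]
```

View pics/w4.png

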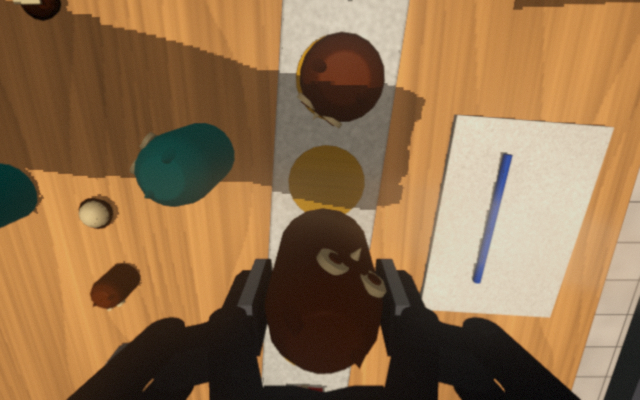

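Disc 2 is centred at (326,182), under the held owl, and owl1 stands upright at (340,77) on its disc.

```bash
python3 -m inch '[[[0,0,0,-0.01,0,0.2,255],[0,0,0,-0.01,0,0.45,255],[0,0,0,-0.01,0,0.65,255],[0,0,0,-0.01,0,0.78,255],[0,0,0,-0.01,0,0.85,255],[0,0,0,-0.01,0,0.87,255],[0,0,0,-0.01,0,0.885,255],[0,0,0,-0.01,0,0.895,255],[0,0,0,-0.01,0,0.895,255],[0,0,0,-0.01,0,0.895,255]]]'; python3 -m inch '[[[0,0,0,0,0,0.01,255],[0,0,0,0,0,0.015,255],[0,0,0,0,0,0.015,255]]]'
```

```text
time_s: 14.8
eef_pos: [0.6531, 0.0254, 0.218]
ee_rot: [3.14, 0.0, 1.572]
wrist_force: [1.0, 1.0, -1.6]
opening: 0.0466
grip_force: 37.5
time_s: 15.1
eef_pos: [0.653, 0.0254, 0.2155]
ee_rot: [3.141, 0.0, 1.572]
wrist_force: [-2.1, -0.2, 2.6]
opening: 0.0465
grip_force: 37.9
```

```bash
python3 -m inch '[[[0,0,0,0,0,0.003,200],[0,0,0,0,0,0.003,150],[0,0,0,0,0,0.003,100],[0,0,0,0,0,0.003,50],[0,0,0,0,0,0,0],[0,0,0,0,0,0,0],[0,0,0,0,0,0,0],[0,0,0,0,0,0,0]]]';  python3 -m inch '[[[0,0,0,0,0,-0.1,0],[0,0,0,0,0,-0.3,0],[0,0,0,0,0,-0.6,0],[0,0,0,0,0,-0.9,0],[0,0,0,0,0,-1,0],[0,0,0,-0.3,-0.2,-1,0],[0,0,0,-0.6,-0.4,-1,0],[0,0,0,-0.9,-0.7,-1,0],[0,0,0,-0.9,-0.7,-1,0]]]'; python3 -m inch '[[[0,0,0,-0.3,-0.2,0,0],[0,0,0,-0.6,-0.4,0,0],[0,0,0,-0.9,-0.7,0,0],[0,0,0,-0.9,-0.7,0,0],[0,0,0,-0.9,-0.7,0,0]]]'; python3 - <<'E'
from h import *
for c in ('top','side'):
    arm.snapshot(c)
    for d in arm.pinpoint(c,'owl2_mid'): print(c,round(d['confidence'],2),np.round(d['xy']),onz(c,d['xy'],.053)[:2].round(4))
m=look('w5','owl3_mid',.031); box(m,.4315,-.272,.040,.041,.062)
to(.4315,-.272,.187)
E
```

```text
time_s: 15.9
eef_pos: [0.6528, 0.0254, 0.2149]
ee_rot: [-3.142, -0.0, 1.572]
wrist_force: [0.1, -0.3, -0.0]
opening: 0.0856
grip_force: 0.0
time_s: 16.8
eef_pos: [0.5459, -0.1119, 0.3655]
ee_rot: [-3.141, 0.001, 1.57]
wrist_force: [-0.2, -0.3, 0.3]
opening: 0.0857
grip_force: 0.0
time_s: 17.3
eef_pos: [0.4415, -0.2468, 0.3656]
ee_rot: [3.141, 0.001, 1.568]
wrist_force: [0.5, 0.4, 0.1]
opening: 0.0853
grip_force: 0.0
top 0.65 [307. 137.] [0.6545 0.0339]
side 0.66 [259. 183.] [0.6492 0.0274]
owl3_mid 0.73 [309. 206.] [ 0.4306 -0.269 ]
box 0.85 [288. 177. 334. 232.]
expected 0.4315 -0.272 [288. 179.] [332. 233.]
turn [-0.    -0.     0.001] shift [-0.186 -0.082  1.186]
```

View pics/w5.png

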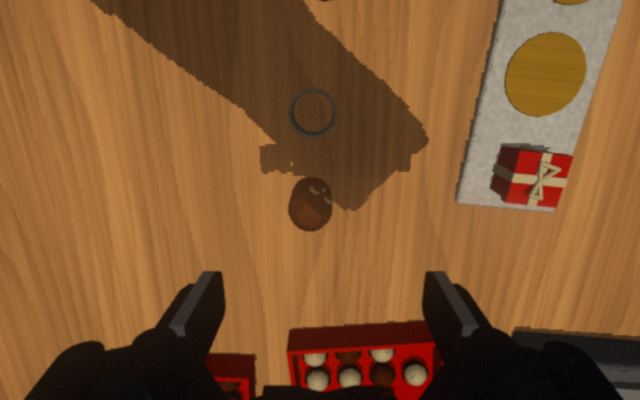

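Owl3 is at (311,204), about (0.432, -0.271), with the red tray well clear.

```bash
python3 -m inch '[[[0,0,0,-0.16,-0.065,0.3,0],[0,0,0,-0.163,-0.065,0.6,0],[0,0,0,-0.163,-0.065,0.8,0],[0,0,0,-0.163,-0.065,0.95,0],[0,0,0,-0.163,-0.065,0.95,0]]]'; python3 -m inch '[[[0,0,0,0,0,0.1,0],[0,0,0,0,0,0.22,0],[0,0,0,0,0,0.23,255],[0,0,0,0,0,0.23,255],[0,0,0,0,0,0.23,255],[0,0,0,0,0,0.23,255],[0,0,0,0,0,0.23,255],[0,0,0,0,0,0.23,255],[0,0,0,0,0,0.23,255],[0,0,0,0,0,0.23,255],[0,0,0,0,0,0.23,255]]]' 30; python3 -m inch '[[[0,0,0,0,0,-0.2,255],[0,0,0,0,0,-0.5,255],[0,0,0,0,0,-0.8,255],[0,0,0,0,0,-1,255],[0,0,0,0,0,-1,255],[0,0,0,0,0,-1,255]]]'; python3 -c "
from h import *
to(.644,-.063,.336)"
```

```text
time_s: 18.15
eef_pos: [0.4328, -0.2677, 0.219]
ee_rot: [-3.138, -0.004, 1.573]
wrist_force: [-1.6, 0.6, 0.1]
opening: 0.0857
grip_force: 0.0
time_s: 19.25
eef_pos: [0.434, -0.2698, 0.1894]
ee_rot: [3.14, 0.002, 1.572]
wrist_force: [-0.5, 1.1, 6.8]
opening: 0.0389
grip_force: 30.9
time_s: 19.85
eef_pos: [0.4337, -0.2695, 0.3385]
ee_rot: [3.14, 0.001, 1.572]
wrist_force: [-0.4, -0.3, -1.0]
opening: 0.0388
grip_force: 30.7
turn [0. 0. 0.] shift [1.375 1.404 0.017]
```

```bash
python3 -m inch '[[[0,0,0,0.2,0.2,0,255],[0,0,0,0.4,0.4,0,255],[0,0,0,0.6,0.62,0,255],[0,0,0,0.8,0.82,0,255],[0,0,0,0.8,0.82,0,255]]]';  python3 -m inch '[[[0,0,0,0.2,0.2,0,255],[0,0,0,0.4,0.4,0,255],[0,0,0,0.577,0.584,0,255],[0,0,0,0.577,0.584,0,255],[0,0,0,0.577,0.584,0,255],[0,0,0,0.577,0.584,0,255]]]';python3 - <<'E'
from h import *
look('w6','disc3',.01)
to(.644,-.0625,.2024)
E
```

```text
time_s: 20.35
eef_pos: [0.5581, -0.1456, 0.3355]
ee_rot: [-3.14, -0.003, 1.577]
wrist_force: [-0.3, -0.3, -0.3]
opening: 0.0389
grip_force: 30.8
time_s: 20.95
eef_pos: [0.6431, -0.0632, 0.3369]
ee_rot: [-3.14, -0.0, 1.572]
wrist_force: [-0.3, -0.6, -0.9]
opening: 0.0386
grip_force: 31.0
disc3 0.71 [307. 344.] [ 0.6256 -0.2381]
disc3 0.67 [328. 184.] [ 0.646  -0.0645]
box 0.83 [294.  27. 387. 124.]
box 0.79 [288. 145. 370. 222.]
turn [-0.  0.  0.] shift [0.006 0.005 0.904]
```

View pics/w6.png

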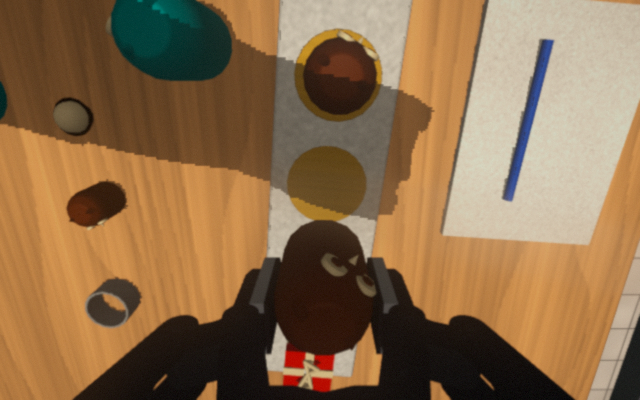

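Owl2 stands centred on its disc at (339,75), and disc 3 is at (327,184) below the held owl.

```bash
python3 -m inch '[[[0,0,0,0,0.005,0.2,255],[0,0,0,0,0.005,0.45,255],[0,0,0,0,0.005,0.65,255],[0,0,0,0,0.005,0.78,255],[0,0,0,0,0.005,0.85,255],[0,0,0,0,0.005,0.87,255],[0,0,0,0,0.005,0.885,255],[0,0,0,0,0.005,0.895,255],[0,0,0,0,0.005,0.895,255],[0,0,0,0,0.005,0.895,255]]]'; python3 -m inch '[[[0,0,0,0,0,0.01,255],[0,0,0,0,0,0.013,255],[0,0,0,0,0,0.013,255]]]'
```

```text
time_s: 22.1
eef_pos: [0.6449, -0.0625, 0.2045]
ee_rot: [3.14, 0.0, 1.572]
wrist_force: [-0.7, 0.8, -0.7]
opening: 0.0391
grip_force: 31.0
time_s: 22.4
eef_pos: [0.6448, -0.0625, 0.2025]
ee_rot: [3.141, 0.0, 1.572]
wrist_force: [-1.0, 0.9, 4.0]
opening: 0.0389
grip_force: 31.5
```

```bash
python3 -m inch '[[[0,0,0,0,0,0,200],[0,0,0,0,0,0,150],[0,0,0,0,0,0,100],[0,0,0,0,0,0,50],[0,0,0,0,0,0,0],[0,0,0,0,0,0,0],[0,0,0,0,0,0,0],[0,0,0,0,0,0,0]]]';  python3 -m inch '[[[0,0,0,0,0,-0.1,0],[0,0,0,0,0,-0.3,0],[0,0,0,0,0,-0.6,0],[0,0,0,0,0,-0.9,0],[0,0,0,0,0,-1,0],[0,0,0,0,-0.3,-1,0],[0,0,0,-0.1,-0.6,-1,0],[0,0,0,-0.15,-0.9,-1,0],[0,0,0,-0.15,-0.9,-1,0]]]'; python3 -m inch '[[[0,0,0,0,-0.2,0,0],[0,0,0,0,-0.44,0,0],[0,0,0,0,-0.44,0,0],[0,0,0,0,-0.44,0,0]]]'; python3 - <<'E'
from h import *
for c in ('top','side'):
    arm.snapshot(c)
    for d in arm.pinpoint(c,'owl3_mid'): print(c,round(d['confidence'],2),np.round(d['xy']),onz(c,d['xy'],.044)[:2].round(4))
m=look('w7','owl4_mid',.023); box(m,.443,-.0845,.032,.030,.046)
to(.443,-.0845,.178)
E
```

```text
time_s: 23.2
eef_pos: [0.6445, -0.0625, 0.2017]
ee_rot: [-3.142, -0.0, 1.572]
wrist_force: [-0.9, 0.7, -0.1]
opening: 0.0852
grip_force: 0.0
time_s: 24.1
eef_pos: [0.5052, -0.0849, 0.3513]
ee_rot: [-3.139, -0.001, 1.571]
wrist_force: [0.1, -1.2, -0.1]
opening: 0.0855
grip_force: 0.0
time_s: 24.5
eef_pos: [0.4437, -0.0854, 0.3527]
ee_rot: [3.14, 0.001, 1.572]
wrist_force: [0.5, -0.4, 0.4]
opening: 0.0854
grip_force: 0.0
top 0.68 [351. 140.] [ 0.6507 -0.0637]
top 0.36 [272. 131.] [0.6692 0.1124]
side 0.94 [290. 167.] [ 0.6361 -0.0586]
owl4_mid 0.62 [321. 176.] [ 0.4417 -0.0807]
box 0.64 [304. 155. 346. 200.]
expected 0.443 -0.0845 [304. 157.] [341. 200.]
turn [-0.    -0.     0.001] shift [ 0.005 -0.007  1.158]
```

View pics/w7.png

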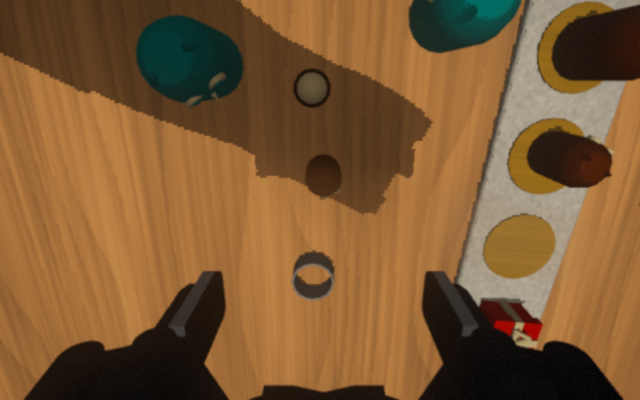

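Owl4 is at (323,176) and agrees with the estimate.

```bash
python3 -m inch '[[[0,0,0,0.01,-0.005,0.3,0],[0,0,0,0.01,-0.005,0.6,0],[0,0,0,0.01,-0.005,0.8,0],[0,0,0,0.01,-0.005,0.95,0],[0,0,0,0.01,-0.005,0.95,0]]]'; python3 -m inch '[[[0,0,0,0,0,0.1,0],[0,0,0,0,0,0.19,0],[0,0,0,0,0,0.2,255],[0,0,0,0,0,0.2,255],[0,0,0,0,0,0.2,255],[0,0,0,0,0,0.2,255],[0,0,0,0,0,0.2,255],[0,0,0,0,0,0.2,255],[0,0,0,0,0,0.2,255],[0,0,0,0,0,0.2,255],[0,0,0,0,0,0.2,255],[0,0,0,0,0,0.2,255]]]' 25; python3 -m inch '[[[0,0,0,0,0,-0.2,255],[0,0,0,0,0,-0.5,255],[0,0,0,0,0,-0.8,255],[0,0,0,0,0,-1,255],[0,0,0,0,0,-1,255],[0,0,0,0,0,-1,255]]]'; python3 -c "
from h import *
to(.635,-.153,.33)"
```

```text
time_s: 25.35
eef_pos: [0.4416, -0.083, 0.206]
ee_rot: [-3.137, -0.003, 1.572]
wrist_force: [-0.2, -0.2, 0.1]
opening: 0.0855
grip_force: 0.0
time_s: 26.55
eef_pos: [0.4432, -0.084, 0.1802]
ee_rot: [3.14, 0.001, 1.572]
wrist_force: [-1.0, 0.9, 6.2]
opening: 0.0309
grip_force: 24.8
time_s: 27.15
eef_pos: [0.443, -0.0839, 0.3296]
ee_rot: [3.14, 0.001, 1.572]
wrist_force: [-0.3, 0.1, -1.6]
opening: 0.0311
grip_force: 25.2
turn [0. 0. 0.] shift [-4.630e-01  1.279e+00 -1.000e-03]
```

```bash
python3 -m inch '[[[0,0,0,-0.1,0.25,0,255],[0,0,0,-0.2,0.5,0,255],[0,0,0,-0.3,0.75,0,255],[0,0,0,-0.4,0.9,0,255],[0,0,0,-0.46,0.9,0,255]]]';  python3 -m inch '[[[0,0,0,0,0.2,0,255],[0,0,0,0,0.38,0,255],[0,0,0,0,0.38,0,255],[0,0,0,0,0.38,0,255],[0,0,0,0,0.38,0,255]]]';python3 - <<'E'
from h import *
look('w8','disc4',.01)
to(.635,-.153,.1932)
E
```

```text
time_s: 27.65
eef_pos: [0.5792, -0.1533, 0.326]
ee_rot: [-3.139, -0.002, 1.573]
wrist_force: [0.4, 0.7, -1.3]
opening: 0.0313
grip_force: 25.2
time_s: 28.15
eef_pos: [0.634, -0.1523, 0.3287]
ee_rot: [-3.14, -0.001, 1.572]
wrist_force: [0.2, -0.4, -0.3]
opening: 0.0313
grip_force: 25.3
disc4 0.87 [328. 188.] [ 0.6368 -0.1552]
box 0.71 [286. 146. 367. 227.]
box 0.69 [295.  26. 385. 125.]
turn [0. 0. 0.] shift [-0.004  0.005  0.909]
```

View pics/w8.png

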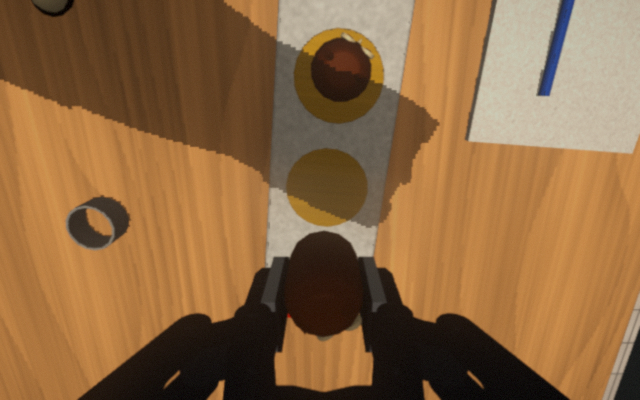

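Owl3 stands on its disc at (340,70). Disc 4 is at (327,187), at about (0.636, -0.154).

```bash
python3 -m inch '[[[0,0,0,-0.008,0.01,0.2,255],[0,0,0,-0.008,0.01,0.45,255],[0,0,0,-0.008,0.01,0.65,255],[0,0,0,-0.008,0.01,0.78,255],[0,0,0,-0.008,0.01,0.85,255],[0,0,0,-0.008,0.01,0.87,255],[0,0,0,-0.008,0.01,0.885,255],[0,0,0,-0.008,0.01,0.897,255],[0,0,0,-0.008,0.01,0.897,255],[0,0,0,-0.008,0.01,0.897,255]]]'; python3 -m inch '[[[0,0,0,0,0,0.01,255],[0,0,0,0,0,0.013,255],[0,0,0,0,0,0.013,255]]]'
```

```text
time_s: 29.3
eef_pos: [0.6367, -0.1538, 0.1955]
ee_rot: [3.141, 0.0, 1.572]
wrist_force: [-0.1, 0.8, -0.7]
opening: 0.031
grip_force: 25.3
time_s: 29.6
eef_pos: [0.6366, -0.1537, 0.1933]
ee_rot: [3.141, 0.0, 1.572]
wrist_force: [-0.4, 0.6, 3.4]
opening: 0.0306
grip_force: 25.7
```

```bash
python3 -m inch '[[[0,0,0,0,0,0,200],[0,0,0,0,0,0,150],[0,0,0,0,0,0,100],[0,0,0,0,0,0,50],[0,0,0,0,0,0,0],[0,0,0,0,0,0,0],[0,0,0,0,0,0,0],[0,0,0,0,0,0,0]]]';  python3 -m inch '[[[0,0,0,0,0,-0.1,0],[0,0,0,0,0,-0.3,0],[0,0,0,0,0,-0.6,0],[0,0,0,0,0,-0.9,0],[0,0,0,0,0,-1,0],[0,0,0,0,-0.3,-1,0],[0,0,0,0,-0.6,-1,0],[0,0,0,0,-0.9,-1,0],[0,0,0,0,-0.9,-1,0],[0,0,0,0,-0.9,-1,0]]]'; python3 - <<'E'
from h import *
ims=[cv2.resize(arm.snapshot('top')[100:190,205:455],(750,270)),cv2.resize(arm.snapshot('side')[110:270,160:410],(500,320))]
ims[1]=cv2.copyMakeBorder(ims[1],0,0,0,250,cv2.BORDER_CONSTANT)
save('fin',np.vstack(ims))
for l,z in [('owl1_mid',.062),('owl2_mid',.053),('owl3_mid',.044),('owl4_mid',.036)]:
  for c in ('top','side'):
    print(l,c,[(round(d['confidence'],2),onz(c,d['xy'],z)[:2].round(3)) for d in arm.pinpoint(c,l)])
E
```

```text
time_s: 30.4
eef_pos: [0.6364, -0.1537, 0.1927]
ee_rot: [-3.142, -0.0, 1.572]
wrist_force: [-0.0, 0.8, 0.3]
opening: 0.0855
grip_force: 0.0
time_s: 31.4
eef_pos: [0.5008, -0.1539, 0.3436]
ee_rot: [3.14, 0.001, 1.571]
wrist_force: [0.3, 0.5, -0.5]
opening: 0.0858
grip_force: 0.0
owl1_mid top [(0.98, array([0.666, 0.105])), (0.89, array([0.542, 0.045])), (0.85, array([0.343, 0.167])), (0.73, array([0.352, 0.014]))]
owl1_mid side [(0.84, array([0.337, 0.179])), (0.78, array([0.664, 0.108])), (0.77, array([0.527, 0.067]))]
owl2_mid top [(0.66, array([0.659, 0.028]))]
owl2_mid side [(0.81, array([0.647, 0.033]))]
owl3_mid top [(0.66, array([ 0.65 , -0.063]))]
owl3_mid side [(0.57, array([ 0.642, -0.062]))]
owl4_mid top [(0.76, array([ 0.644, -0.152]))]
owl4_mid side [(0.59, array([ 0.621, -0.139])), (0.36, array([0.64 , 0.131])), (0.18, array([0.629, 0.033]))]
```

View pics/fin.png

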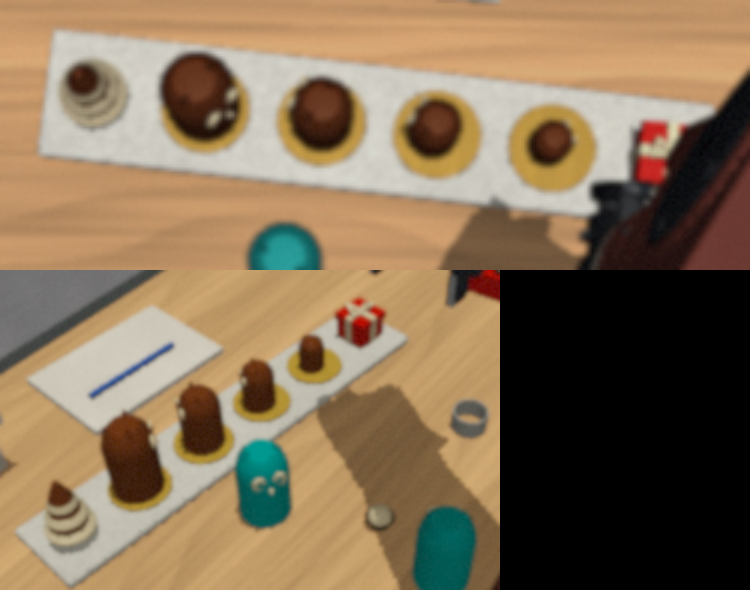

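All four owls are upright and centred on their discs, in descending height from the fir (left) to the gift box (right), and the gripper is clear.

```bash
python3 -c "
from station import arm
print(arm.hand_in())"
```

```text
the job is handed in; nothing more can be done
None
```

The job is handed in: the four chocolate owls stand upright on their discs, tallest by the fir tree and shortest by the gift box, all released after about 32 s; the hand-in returned no verdict.

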